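# Slide a picture-frame corner along the rail into the gluing jig's pocket

### The job

On the wooden gluing jig lies a loose L-shaped picture-frame corner. Nudge it with the fingertips, without pinching or lifting it, flat against the jig's long rail while it is still clear of the pocket's mouth, then slide it along, keeping it against the rail, into the corner pocket until it is fully home against both the rail and the end stop. Push gently, leave everything else where it is, and finish with the hand clear.

Things in the scene. Friction and masses are not known exactly. Their poses are not given: they have to be found in the camera images.
- frame_corner: Loose L-shaped frame corner, dark wood, 15 mm high, about 60 g. Two legs at a right angle, each 80 mm long outside, 20 mm wide. Origin at the L's OUTER corner, underside. From it one leg runs along own -y (goes flat to the rail), one along own -x (goes flat to the end stop); z up. Seated, its origin and axes coincide with pocket's.
- inner_corner (a point): Inner corner of that L, at (-20, -20) mm from its origin, half-way up (7.5 mm). From here towards own -x and -y lies the open space between the legs, 60 mm each way, which takes a fingertip. The L starts flat on the jig's base, its outer corner 35 to 55 mm off the rail and 110 to 190 mm from the end stop, turned up to 0.3 rad.
- pocket (a point): The jig's inner corner, where rail face and end stop face meet, on top of its base (12 mm above the table). +x points squarely into the rail, +y along the rail into the stop, z up. Rail: face at x = 0, 25 mm thick, y = -320 to +25 mm. End stop: face at y = 0, 20 mm thick, x = -113 to 0. Both are wood strips 18 mm high.
- keeper (a point): Middle of the top of the short keeper block parallel to the rail, 18 mm above the jig's base, 25 x 45 mm; in pocket's axes x = -113 to -88, y = -45 to 0 mm. The pocket is the 88 mm wide slot between rail and keeper, its mouth at y = -45 mm.
- jig: The gluing jig, fixed to the table: plywood base 200 x 380 x 12 mm carrying rail, end stop and keeper. Origin under the middle of the base, at table height, axes parallel to pocket's, which lies at (60, 150, 12) mm.
- eraser: Loose eraser in a blue sleeve, 24 x 34 x 12 mm, on the jig's base outside the keeper block; origin under its centre. To be left alone.
- chalk: Loose green stick of chalk, 70 x 12 x 12 mm, lying across the jig's base at the end away from the pocket; origin under its centre. To be left alone.
- pencil: Loose grey pencil, 165 mm long, 7 mm thick, on the table on the robot's side of the jig; origin under its centre, length along its y. To be left alone.
- frame_strip: Loose straight strip of the same dark frame wood, 140 x 20 x 15 mm, on the table beyond the rail; origin under its centre, length along its y. To be left alone.
- tumbler: Loose glass tumbler, 68 mm across, 85 mm high, on the table off one end of the jig; origin under its centre. To be left alone.
- glue_jar: Loose glue jar with a white cap, 60 mm across, 75 mm high, on the table off the other end of the jig; origin under its centre. To be left alone.
- craft_stick: Loose flat wooden craft stick, 150 x 18 x 4 mm, on the table near the end of the jig away from the pocket; origin under its centre, length along its x. To be left alone.
Not all that is in view belongs to the job. Of the things that look like the frame_corner, the middle-sized one is meant.

How it is judged:
By the outcome, as a careful person would: the job done as asked, in the order asked, and still so for the second after the job is handed in, with the robot touching nothing.
It also fails if it takes over 42 s, if anything falls off the work surface, if the arm or the gripper's body presses on something with over 40 N, if the wrist force passes 120 N, or if a joint passes its speed limit or range.

### The arm

A 6-joint arm with a two-finger parallel gripper is mounted at the origin on the work surface. World frame = base frame: x ahead of the robot, y to its left, z up, the work surface at z = 0. Lengths are in m, angles in rad, forces in N, time in s.
With the tool pointing down it reaches from about 0.35 to 0.85 m from the base axis. Payload 8.1 kg.
Tool frame: the origin (TCP) lies midway between the tips of the shut fingers; the grasp point (between the pads) lies 19 mm behind it; z points along the fingers, y is the line along which they close (so a half turn about z gives the same grasp; the last joint's range is limited). The gripper opens to 85 mm and grips with 20 to 120 N. Pads are 22 mm wide; open, the fingers measure 114 mm over their backs; the gripper's body (76 mm by 85 mm) begins 54 mm behind the grasp point. The pads swing forward as they close: fully open they stand 13 mm farther back than shut.
Start: joints at [-1.291, 0.13, 1.488, -0, 1.523, -0.085], TCP at [0.214, -0.561, 0.231] pointing down, gripper open.
Joint ranges: [-2.96, 2.96], [-0.89, 2.26], [0.02, 2.5], [-1.34, 4.48], [0, 2.73], [-2.66, 2.66]. Speed limits (rad/s): [2.39, 2.39, 2.79, 3.14, 3.14, 3.14].

### API

Orientations are given as [roll, pitch, yaw] about the fixed x, y, z axes, in that order (R = Rz(yaw) Ry(pitch) Rx(roll)).
In Python, from rig import telemetry, imaging, ticket gives the robot as it stands. The module is installed in compiled form; this text tells all that it offers.
- The arm moves only by the tool servo_tool, never from a script. Its argument "series" is a list of rows, each a list of 3 entries, a list of its own where there are three numbers: the shift along the world's x, y, z in units of 0.25 m (1.0 is 0.25 m), then the turn about the world's z in units of 360 degrees (1.0 is 360 degrees), then the opening, from 0 (shut) to 1 (fully open). A call has exactly 8 rows; each row is the pose to reach, as a shift and turn from the pose commanded when the call began, turning the shorter way round; what a row does not reach only later rows make up. A row lasts 1/10 s, in which the tool goes at most 50 mm and 8.59 degrees, less where a joint would pass 70% of its speed; a pose out of reach is approached as far as the arm can. A call with a number of a shift or a turn outside -1 to 1 is refused whole. A call with a gripper value outside its range is refused whole. The fingers move at their own pace and stop on an object; the grip force is fixed at half the most. Time passes only in rows, so rows that repeat a pose let the fingers close, or fill a call up. It gives the time, the measured TCP pose, the force, the opening and the grip force at its end, in the units of the state.
- telemetry.get_state(): the state, without advancing time (a new reading comes with each control period).
- imaging.grab_frame(name): name is "scene" or "top"; returns the picture (384x512x3 uint8, red, green, blue); there is no depth.
- imaging.calibration(name): a dict with "intrinsics" (3x3 intrinsics, pixels), "D" ([k1, k2, p1, p2, k3] as OpenCV has them; the pictures are not rectified), "pose" (4x4, takes a point from camera to world coordinates). Camera axes: x right, y up, looking along -z (the intrinsics and any distortion apply to the point x, -y, -z); pixel columns grow to the right and rows downward; lengths in m; the calibration is good to about 2 mm. A picture is of the moment at which its call begins. calibration takes no time and is no camera call.
- ticket.hand_in(): hands the job in; it is judged then, once.
The state is a dict: "time": time; "q": joint angles; "dq": joint speeds; "effort": joint torques, N m; "tcp_pos": TCP position; "orientation": TCP orientation; "force": force on the tool from outside, world axes, zero at the start; "torque": the same for the moment, N m; "grip_width": finger opening in m; "gripper_force": force on a finger pad.
Only numpy, scipy, OpenCV 4.12 (cv2) and the standard library are available. Lean on these libraries where they do the work, as an engineer would, in place of code of your own. Each camera call takes 0.05 s, during which the arm holds its last target. There are 200 camera calls.

## Working session

There is one attempt and no reset: what is moved stays moved. The work goes in short steps, Python scripts to look and compute and a tool call to move; the robot and the scene stay as the last step left them, time stands still between calls to the robot, and variables do not carry over. Pictures are saved under pics/ and viewed, at most 13 in all, crops included, and the job is handed in when it is done.

Besides the shell and the picture viewer there is one more tool, called after ">>>" in YAML: its name, and indented under it one key for each argument. servo_tool: Moves the arm, as the interface text tells. Shifts and turns lie within -1 to 1; 1 stands for 0.25 m of shift or 360 degrees of turn. Its arguments: {"type":"object","properties":{"series":{"type":"array"}},"required":["series"]}

```bash
mkdir -p pics && cat > h.py <<'E'
import numpy as np, cv2
from rig import telemetry, imaging, ticket
def grab(n,f):
    im=imaging.grab_frame(n); cv2.imwrite(f'pics/{f}.png',cv2.cvtColor(im,cv2.COLOR_RGB2BGR)); return im
def cast(n,px,z):
    c=imaging.calibration(n); K=np.array(c['intrinsics'],float); D=np.array(c['D'],float); T=np.array(c['pose'])
    u=cv2.undistortPoints(np.array(px,float).reshape(-1,1,2),K,D).reshape(-1,2)
    d=np.c_[u[:,0],-u[:,1],-np.ones(len(u))]@T[:3,:3].T; o=T[:3,3]
    return o+d*((z-o[2])/d[:,2])[:,None]
def proj(n,P):
    c=imaging.calibration(n); K=np.array(c['intrinsics'],float); D=np.array(c['D'],float); T=np.array(c['pose'])
    q=(np.array(P,float).reshape(-1,3)-T[:3,3])@T[:3,:3]; q=q*[1,-1,-1]
    return cv2.projectPoints(q,np.zeros(3),np.zeros(3),K,D)[0].reshape(-1,2)
E
python3 - <<'E'
from h import *
a=grab('top','top0'); b=grab('scene','scene0')
for n in('top','scene'):
    c=imaging.calibration(n); print(n,np.round(c['pose'],3).tolist(),np.round(c['intrinsics'],1).tolist(),c['D'])
E
```

```text
top [[-0.009, 0.985, -0.172, 0.44], [-1.0, -0.011, -0.012, -0.003], [-0.014, 0.172, 0.985, 0.855], [0.0, 0.0, 0.0, 1.0]] [[362.8, 0.0, 260.3], [0.0, 362.8, 191.9], [0.0, 0.0, 1.0]] [0.04068748 0.         0.         0.         0.        ]
scene [[-0.113, -0.592, 0.798, 1.245], [0.994, -0.064, 0.093, 0.078], [-0.004, 0.803, 0.595, 0.577], [0.0, 0.0, 0.0, 1.0]] [[410.8, 0.0, 255.8], [0.0, 410.8, 189.2], [0.0, 0.0, 1.0]] [-0.00063025  0.          0.          0.          0.        ]
```

View pics/top0.png

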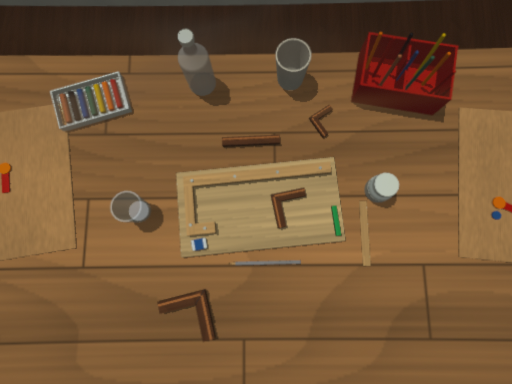

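View pics/scene0.png

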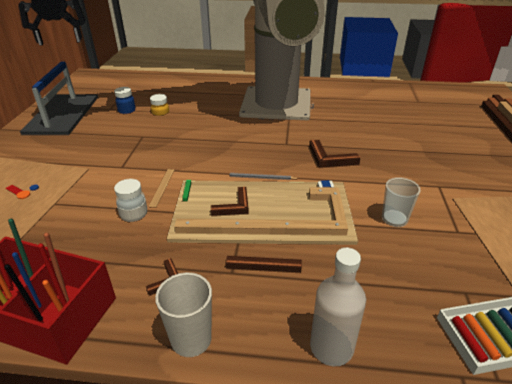

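Three L shapes are in the top view: one on the jig at (288,205), a small one at (320,120) and a large one at (195,310). The one on the jig is middle-sized, so I'll take that and check it in a crop. The rail runs along the top of the jig, with the pocket at about (193,182).

```bash
python3 - <<'E'
from h import *
a=cv2.imread('pics/top0.png')
c=a[150:265,170:350]; cv2.imwrite('pics/crop0.png',cv2.resize(c,None,fx=4.4,fy=4.4,interpolation=cv2.INTER_CUBIC))
# dark-wood mask on jig
hsv=cv2.cvtColor(a,cv2.COLOR_BGR2HSV)
m=((hsv[...,2]<115)&(hsv[...,0]<25)).astype(np.uint8)
m[:150]=0;m[265:]=0;m[:,:175]=0;m[:,345:]=0
n,l,s,ce=cv2.connectedComponentsWithStats(m)
for i in range(1,n):
    if s[i,4]>60: print(s[i],ce[i])
E
```

```text
[302 150  43   9 190] [324.25263158 153.5       ]
[192 172 140  51 483] [250.42236025 184.61697723]
[271 188  36  42 503] [285.         204.31411531]
[190 223  28  14  66] [207.31818182 232.37878788]
[236 263 109   2 143] [288.04195804 263.76223776]
```

View pics/crop0.png

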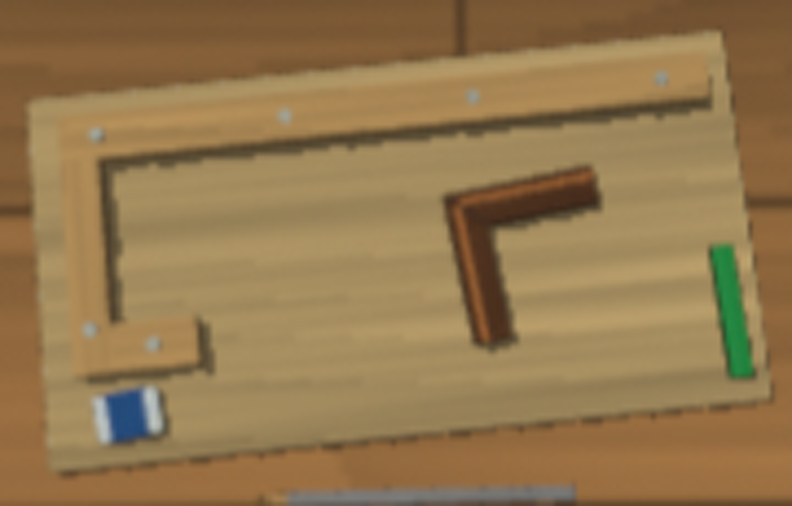

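The crop shows the middle-sized L on the jig: outer corner (447,200), leg ends about (590,168)-(600,207) and (480,345)-(513,340). The jig base corners are at (30,100), (720,33), (772,400) and (57,472).

```bash
cat >> h.py <<'E'
def fit(model,W):  # rigid 2D model->world
    model=np.array(model,float);W=np.array(W)[:,:2]
    a=model-model.mean(0);b=W-W.mean(0)
    th=np.arctan2((a[:,0]*b[:,1]-a[:,1]*b[:,0]).sum(),(a*b).sum())
    R=np.array([[np.cos(th),-np.sin(th)],[np.sin(th),np.cos(th)]]); t=W.mean(0)-R@model.mean(0)
    return th,R,t,np.linalg.norm(model@R.T+t-W,axis=1)*1000
def Lmask(im):
    r,g,b=[im[...,i].astype(int) for i in range(3)]
    h=cv2.cvtColor(im,cv2.COLOR_RGB2HSV)
    return ((h[...,2]<140)&(h[...,1]>120)&(h[...,0]<16)).astype(np.uint8)
E
python3 - <<'E'
from h import *
f=lambda p:np.array(p)/4.4+[170,150]-[.4,.4]
W=cast('top',f([(30,100),(720,33),(772,400),(57,472)]),.012)
th,R,t,e=fit([(.1,.19),(.1,-.19),(-.1,-.19),(-.1,.19)],W); print('jig',th,t,e)
P=t+R@[.06,.15]; print('pocket',P)
# rail inner face top edges at z=30mm: stop corner & rail end; keeper
for q,m in (((98,158),'pocket top'),((710,100),'rail end'),((200,320),'keeper')):
    w=cast('top',f([q]),.03)[0,:2]; print(m,R.T@(w-P)*1000)
WL=cast('top',f([(447,200),(590,168),(480,345)]),.027)
for p in WL: print('L',R.T@(p[:2]-P)*1000)
thL,RL,tL,eL=fit([(0,0),(0,-.08),(-.08,0)],WL); print('L',thL,thL-th,tL,R.T@(tL-P)*1000,eL)
im=cv2.cvtColor(cv2.imread('pics/scene0.png'),cv2.COLOR_BGR2RGB)
m=Lmask(im); n,l,s,ce=cv2.connectedComponentsWithStats(m)
for i in range(1,n):
    if s[i,4]>150 and s[i,4]<3000: print(s[i],ce[i].round())
# predicted L in scene
print(proj('scene',[[*(tL+RL@np.array(p)),.027] for p in [(0,0),(0,-.08),(-.08,0)]]))
print(proj('scene',[[*(P+R@np.array(p)),.03] for p in [(0,0),(0,-.32),(-.088,-.045)]]))
s=im[160:245,165:365]; cv2.imwrite('pics/crop1.png',cv2.resize(s[...,::-1],None,fx=4,fy=4,interpolation=cv2.INTER_CUBIC))
E
```

```text
jig 0.0902029829065618 [0.553986   0.01050447] [1.37676029 2.95836049 2.40175392 3.78227015]
pocket [0.60022996 0.16529948]
pocket top [0.59682776 0.79876281]
rail end [  -1.29034933 -323.28712549]
keeper [-90.02110312 -46.07122069]
L [ -39.90437919 -179.90375827]
L [ -30.55611769 -256.54870501]
L [-117.20365602 -188.93217388]
L 0.21098366033342575 0.12078067742686395 [ 0.57719868 -0.0162896 ] [ -39.29531383 -178.7761561 ] [1.28157999 1.87468757 1.59497696]
[  83    0   35   67 1376] [101.  29.]
[245   6  10  66 522] [250.  41.]
[ 40  72  24  26 182] [52. 84.]
[130 124  97   8 225] [182. 127.]
[291 177  95   8 188] [342. 180.]
[210 187  39  29 510] [232. 205.]
[366 201  20  23 246] [375. 212.]
[452 317  36  45 257] [468. 340.]
[[248.03896069 208.02246963]
 [210.09744893 210.48076295]
 [245.13808276 185.8716611 ]]
[[335.45175965 220.1671615 ]
 [178.17758297 218.23941585]
 [309.62261412 193.67943247]]
```

View pics/crop1.png

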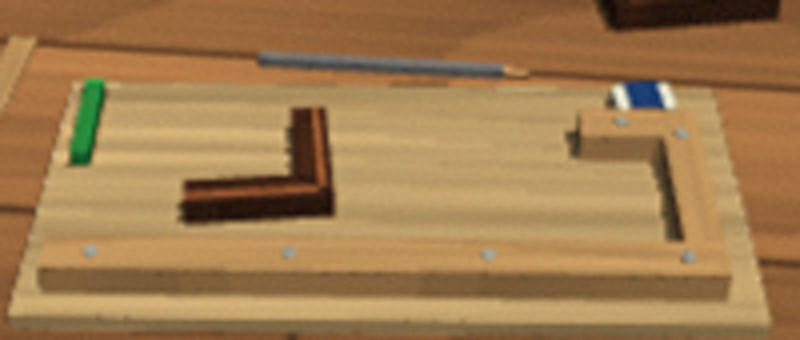

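The scene crop agrees with the top view: the L's corner is at crop (332,190), against a predicted (332,192). In the pocket's axes the L is at (-39,-179) mm, turned +0.12 rad. Next I need the tool's orientation and the shift to the entry point.

```bash
cat >> h.py <<'E'
TH=.088; P0=np.array([.6002,.1653]); RJ=np.array([[np.cos(TH),-np.sin(TH)],[np.sin(TH),np.cos(TH)]])
def w(x,y): return P0+RJ@[x/1000,y/1000]
def j(p): return RJ.T@(np.array(p[:2])-P0)*1000
E
python3 - <<'E'
from h import *
s=telemetry.get_state(); print(s)
from scipy.spatial.transform import Rotation as Ro
print(Ro.from_euler('xyz',s['orientation']).as_matrix().round(3))
t=w(-80,-234); print(t,(t-s['tcp_pos'][:2])/.25)
E
```

```text
{'time': 0.1, 'q': array([-1.29141327e+00,  1.31093219e-01,  1.48917643e+00, -3.35740890e-06,
        1.52299418e+00, -8.54076814e-02]), 'dq': array([ 8.03624739e-04, -3.35433030e-03, -1.79055749e-03, -1.85965803e-04,
        6.03885391e-04, -1.99998390e-05]), 'effort': array([ 1.57746512e-03, -5.70949888e+01, -5.01944625e+01, -2.58781520e-04,
        8.06785945e-03,  7.84265922e-05]), 'tcp_pos': array([ 0.21393076, -0.56003581,  0.23034148]), 'orientation': array([-3.13992727e+00, -1.39217430e-04,  3.64790786e-01]), 'force': array([-0.07612456,  0.14376135,  0.30562652]), 'torque': array([-0.01264783, -0.01394857, -0.04605554]), 'gripper_force': 0.0, 'grip_width': 0.08541568749292637}
[[ 0.934  0.357 -0.   ]
 [ 0.357 -0.934  0.002]
 [ 0.    -0.002 -1.   ]]
[ 0.54107499 -0.07482545] [1.30857695 1.94084141]
```

>>> servo_tool:
  series:
    - [[0.06,0.09,0],-0.005,0.165]
    - [[0.15,0.22,0],-0.012,0.165]
    - [[0.25,0.37,0],-0.02,0.165]
    - [[0.35,0.52,0],-0.028,0.165]
    - [[0.45,0.67,0],-0.036,0.165]
    - [[0.55,0.82,0],-0.044,0.165]
    - [[0.62,0.93,0],-0.044,0.165]
    - [[0.66,0.98,0],-0.044,0.165]

```text
time: 0.9
tcp_pos: [0.3802, -0.3128, 0.231]
orientation: [-3.141, -0.0, 0.091]
force: [0.3, -0.7, 0.3]
grip_width: 0.0142
gripper_force: 0.0
```

>>> servo_tool:
  series:
    - [[0.06,0.09,-0.04],0,0.165]
    - [[0.16,0.23,-0.1],0,0.165]
    - [[0.26,0.38,-0.18],0,0.165]
    - [[0.36,0.53,-0.26],0,0.165]
    - [[0.46,0.68,-0.34],0,0.165]
    - [[0.56,0.83,-0.42],0,0.165]
    - [[0.63,0.93,-0.48],0,0.165]
    - [[0.65,0.96,-0.52],0,0.165]

```text
time: 1.7
tcp_pos: [0.5418, -0.0725, 0.0994]
orientation: [-3.14, 0.002, 0.091]
force: [-0.5, -0.0, 0.1]
grip_width: 0.0139
gripper_force: 0.0
```

```bash
python3 - <<'E'
from h import *
s=telemetry.get_state(); print(s['time'],s['tcp_pos'],s['orientation'],s['force'],s['grip_width'],j(s['tcp_pos']))
a=grab('top','top1'); b=grab('scene','scene1')
f=lambda x,y0,y1,x0,x1:cv2.resize(x[y0:y1,x0:x1,::-1],None,fx=4,fy=4,interpolation=cv2.INTER_CUBIC)
cv2.imwrite('pics/c2.png',f(b,95,240,165,360))
E
```

```text
1.7 [ 0.54178083 -0.07245431  0.09937329] [-3.14015703e+00  1.82200618e-03  9.13657438e-02] [-0.47471295 -0.03883556  0.13308054] 0.01389254558457974 [ -79.08850296 -231.70006706]
```

View pics/c2.png

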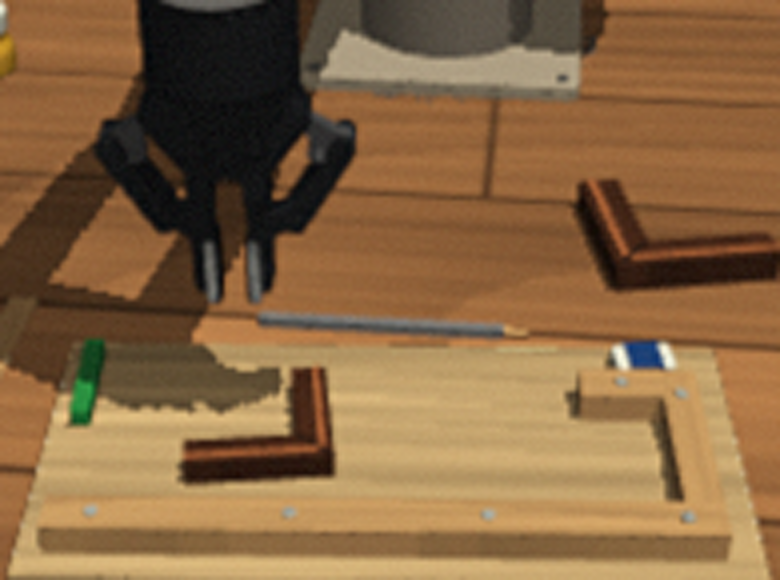

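The open fingers hang over the space between the legs, the L is undisturbed at crop (325,465) and the other things are clear. Now I go straight down.

>>> servo_tool:
  series:
    - [[0,-0.012,-0.06],0,0.165]
    - [[0,-0.012,-0.14],0,0.165]
    - [[0,-0.012,-0.21],0,0.165]
    - [[0,-0.012,-0.26],0,0.165]
    - [[0,-0.012,-0.29],0,0.165]
    - [[0,-0.012,-0.31],0,0.165]
    - [[0,-0.012,-0.325],0,0.165]
    - [[0,-0.012,-0.325],0,0.165]

```text
time: 2.6
tcp_pos: [0.5417, -0.0787, 0.0201]
orientation: [3.142, -0.0, 0.088]
force: [0.3, 0.9, -0.9]
grip_width: 0.0143
gripper_force: 0.0
```

```bash
python3 - <<'E'
from h import *
s=telemetry.get_state(); print(s['time'],s['tcp_pos'],s['force'],s['grip_width'],j(s['tcp_pos']))
a=grab('top','top2'); b=grab('scene','scene2')
f=lambda x,y0,y1,x0,x1:cv2.resize(x[y0:y1,x0:x1,::-1],None,fx=4,fy=4,interpolation=cv2.INTER_CUBIC)
cv2.imwrite('pics/c3.png',f(b,130,240,165,360))
E
```

```text
2.6 [ 0.54165354 -0.07865746  0.02006543] [ 0.29284389  0.91724005 -0.8705399 ] 0.014262461142627435 [ -79.76047678 -237.8680196 ]
```

View pics/c3.png

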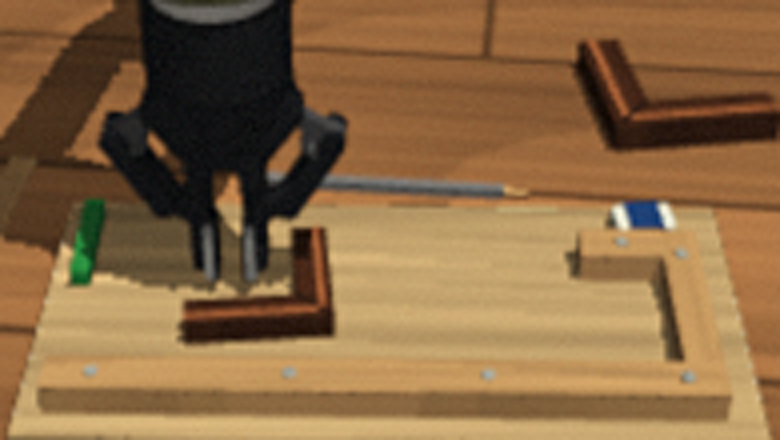

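The fingertips are in the space between the legs, touching nothing; the leg to be pushed is at crop (190-330, 310). I push squarely towards the rail.

>>> servo_tool:
  series:
    - [[0.012,0.01,-0.005],0,0.165]
    - [[0.032,0.018,-0.01],0,0.165]
    - [[0.054,0.021,-0.01],0,0.165]
    - [[0.076,0.023,-0.01],0,0.165]
    - [[0.098,0.025,-0.01],0,0.165]
    - [[0.12,0.027,-0.01],0,0.165]
    - [[0.14,0.029,-0.01],0,0.165]
    - [[0.158,0.03,-0.01],0,0.165]

```text
time: 3.5
tcp_pos: [0.5815, -0.071, 0.0175]
orientation: [-3.142, 0.0, 0.088]
force: [-0.0, -0.2, -0.5]
grip_width: 0.014
gripper_force: 0.2
```

```bash
python3 - <<'E'
from h import *
s=telemetry.get_state(); print(s['time'],s['tcp_pos'],s['force'],s['torque'],s['grip_width'],j(s['tcp_pos']))
E
```

```text
3.5 [ 0.58153659 -0.07097636  0.01752127] [-0.03699003 -0.23914055 -0.52872722] [ 0.00182897  0.12385164 -0.01775162] 0.014048971750187857 [ -39.35668293 -233.72183055]
```

>>> servo_tool:
  series:
    - [[0.006,0.0005,0],0,0.165]
    - [[0.012,0.001,0],0,0.165]
    - [[0.016,0.0015,0],0,0.165]
    - [[0.02,0.002,0],0,0.165]
    - [[0.024,0.002,0],0,0.165]
    - [[0.028,0.0025,0],0,0.165]
    - [[0.028,0.0025,0],0,0.165]
    - [[0.028,0.0025,0],0,0.165]

```text
time: 4.3
tcp_pos: [0.5882, -0.0704, 0.0176]
orientation: [3.142, -0.0, 0.088]
force: [-0.1, 1.1, 0.3]
grip_width: 0.0147
gripper_force: 0.0
```

```bash
python3 - <<'E'
from h import *
s=telemetry.get_state(); print(s['time'],s['tcp_pos'],s['force'],s['torque'],s['grip_width'],j(s['tcp_pos']))
a=grab('top','top3'); b=grab('scene','scene3')
f=lambda x,y0,y1,x0,x1:cv2.resize(x[y0:y1,x0:x1,::-1],None,fx=4,fy=4,interpolation=cv2.INTER_CUBIC)
cv2.imwrite('pics/c4.png',np.vstack([f(b,175,240,165,360),f(a,150,235,170,365)]))
E
```

```text
4.3 [ 0.58818053 -0.07041183  0.0176096 ] [-0.11726771  1.14272123  0.34353383] [ 0.00462625 -0.00085353  0.00933466] 0.014734819930443621 [ -32.68884392 -233.74339226]
```

View pics/c4.png

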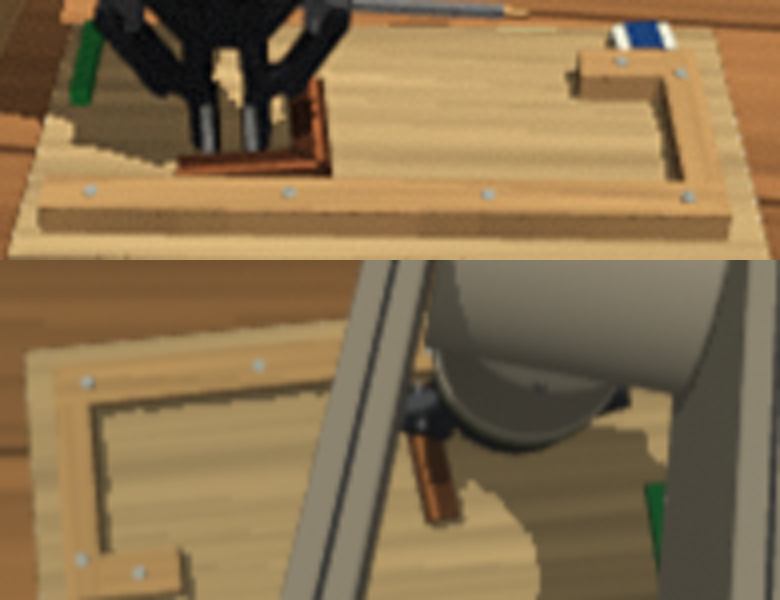

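The L is nearly at the rail: its leg's far edge is at (178-330,172), just shy of the rail edge at about row 178, and it is still turned a bit. I'll keep pushing in small steps and watch the force.

>>> servo_tool:
  series:
    - [[0.004,0.0005,0],0,0.165]
    - [[0.008,0.001,0],0,0.165]
    - [[0.01,0.001,0],0,0.165]
    - [[0.012,0.001,0],0,0.165]
    - [[0.012,0.001,0],0,0.165]
    - [[0.012,0.001,0],0,0.165]
    - [[0.012,0.001,0],0,0.165]
    - [[0.012,0.001,0],0,0.165]

```text
time: 5.2
tcp_pos: [0.5911, -0.0702, 0.0175]
orientation: [3.142, -0.0, 0.088]
force: [0.3, -0.3, -1.1]
grip_width: 0.0139
gripper_force: 0.1
```

>>> servo_tool:
  series:
    - [[0.002,0,0],0,0.165]
    - [[0.004,0,0],0,0.165]
    - [[0.006,0.0005,0],0,0.165]
    - [[0.006,0.0005,0],0,0.165]
    - [[0.006,0.0005,0],0,0.165]
    - [[0.006,0.0005,0],0,0.165]
    - [[0.006,0.0005,0],0,0.165]
    - [[0.006,0.0005,0],0,0.165]

```text
time: 6.0
tcp_pos: [0.5924, -0.0701, 0.0175]
orientation: [3.142, 0.0, 0.088]
force: [-2.1, -0.8, 1.9]
grip_width: 0.0142
gripper_force: 1.5
```

```bash
python3 - <<'E'
from h import *
s=telemetry.get_state(); print(s['time'],s['tcp_pos'],s['force'],s['torque'],s['grip_width'],j(s['tcp_pos']))
E
```

```text
6.0 [ 0.59240776 -0.07006582  0.01747355] [-2.05096766 -0.77195486  1.85838994] [-0.09427736  0.48520058 -0.02353062] 0.014195294119577267 [ -28.4475609  -233.77024199]
```

>>> servo_tool:
  series:
    - [[0.002,0,0],0,0.165]
    - [[0.003,0,0],0,0.165]
    - [[0.004,0,0],0,0.165]
    - [[0.004,0,0],0,0.165]
    - [[0.004,0,0],0,0.165]
    - [[0.004,0,0],0,0.165]
    - [[0.004,0,0],0,0.165]
    - [[0.004,0,0],0,0.165]

```text
time: 6.8
tcp_pos: [0.5925, -0.0701, 0.0174]
orientation: [-3.141, 0.002, 0.088]
force: [-8.2, 0.4, 6.6]
grip_width: 0.0141
gripper_force: 4.3
```

```bash
python3 - <<'E'
from h import *
s=telemetry.get_state(); print(s['time'],s['tcp_pos'],s['force'],s['torque'],s['grip_width'],j(s['tcp_pos']))
b=grab('scene','scene5')
f=lambda x,y0,y1,x0,x1:cv2.resize(x[y0:y1,x0:x1,::-1],None,fx=7,fy=7,interpolation=cv2.INTER_CUBIC)
cv2.imwrite('pics/c5.png',f(b,175,240,170,280))
E
```

```text
6.8 [ 0.5924588  -0.07005791  0.01743254] [-8.24404367  0.39368397  6.63967913] [-0.05471965  1.3768525   0.01913101] 0.014056550995798821 [ -28.3960169  -233.76684113]
```

View pics/c5.png

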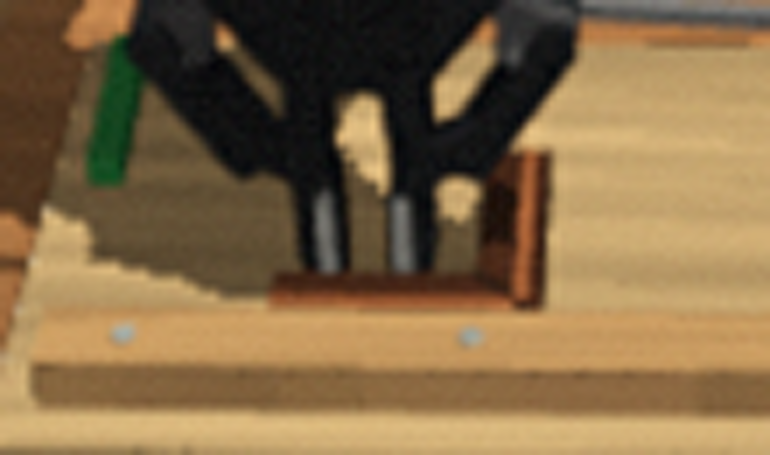

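The leg now lies flat on the rail: its edge at row 305 runs parallel to the rail edge. The moment is about zero and Fx is -8 N. I ease the preload and start sliding along the rail, steering by the force.

>>> servo_tool:
  series:
    - [[-0.003,0,0],0,0.165]
    - [[-0.0035,0.006,0],0,0.165]
    - [[-0.004,0.014,0],0,0.165]
    - [[-0.005,0.024,0],0,0.165]
    - [[-0.006,0.034,0],0,0.165]
    - [[-0.007,0.044,0],0,0.165]
    - [[-0.0077,0.054,0],0,0.165]
    - [[-0.0087,0.064,0],0,0.165]

```text
time: 7.65
tcp_pos: [0.591, -0.0546, 0.0173]
orientation: [3.141, 0.001, 0.088]
force: [-4.0, -2.8, 0.6]
grip_width: 0.0138
gripper_force: 2.2
```

```bash
python3 - <<'E'
from h import *
s=telemetry.get_state(); print(s['time'],s['tcp_pos'],s['force'],s['torque'],s['grip_width'],s['gripper_force'],j(s['tcp_pos']))
E
```

```text
7.65 [ 0.59100796 -0.05455694  0.0172829 ] [-3.95745156 -2.77736916  0.58203447] [-0.58129131  0.70642348  0.03640479] 0.01381934355359862 2.1970418727141805 [ -28.47891597 -218.19834287]
```

>>> servo_tool:
  series:
    - [[-0.002,0.012,0],0,0.165]
    - [[-0.0032,0.024,0],0,0.165]
    - [[-0.0042,0.036,0],0,0.165]
    - [[-0.0053,0.048,0],0,0.165]
    - [[-0.0063,0.06,0],0,0.165]
    - [[-0.0074,0.072,0],0,0.165]
    - [[-0.0085,0.085,0],0,0.165]
    - [[-0.0095,0.096,0],0,0.165]

```text
time: 8.45
tcp_pos: [0.5888, -0.0297, 0.0174]
orientation: [-3.142, 0.001, 0.088]
force: [-4.7, -3.0, 0.4]
grip_width: 0.0141
gripper_force: 2.2
```

```bash
python3 - <<'E'
from h import *
s=telemetry.get_state(); print(s['time'],s['tcp_pos'],s['force'],s['torque'],s['grip_width'],s['gripper_force'],j(s['tcp_pos']))
b=grab('scene','scene6')
f=lambda x,y0,y1,x0,x1:cv2.resize(x[y0:y1,x0:x1,::-1],None,fx=5,fy=5,interpolation=cv2.INTER_CUBIC)
cv2.imwrite('pics/c6.png',f(b,170,240,190,345))
E
```

```text
8.45 [ 0.58877022 -0.02973435  0.01739065] [-4.69722808 -3.01227393  0.38037103] [-0.48030047  0.70359542 -0.04614174] 0.014120287784911163 2.236450094205793 [ -28.52642982 -193.27514038]
```

View pics/c6.png

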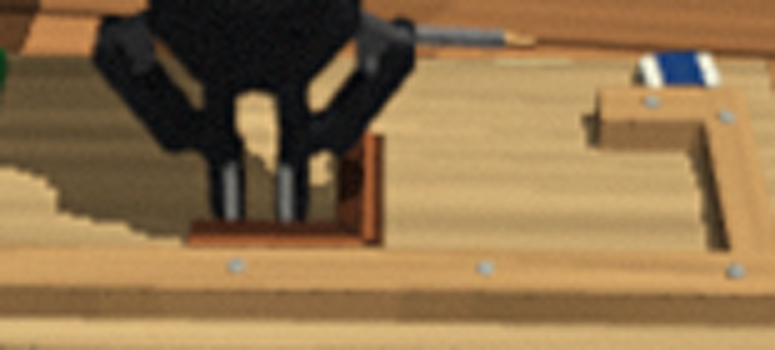

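The L is flat on the rail with its corner at crop (382,245), well short of the mouth. It is being carried by friction, with about 12 mm free between the finger and the cross leg. I back off 2 mm, close that gap, then press lightly again so that the cross leg takes the push.

>>> servo_tool:
  series:
    - [[-0.004,0,0],0,0.165]
    - [[-0.01,0,0],0,0.165]
    - [[-0.011,0.012,0],0,0.165]
    - [[-0.012,0.024,0],0,0.165]
    - [[-0.0127,0.032,0],0,0.165]
    - [[-0.0133,0.04,0],0,0.165]
    - [[-0.0137,0.044,0],0,0.165]
    - [[-0.0137,0.044,0],0,0.165]

```text
time: 9.3
tcp_pos: [0.5856, -0.0188, 0.0175]
orientation: [-3.142, 0.0, 0.089]
force: [-0.1, 0.4, 0.0]
grip_width: 0.0143
gripper_force: 0.0
```

>>> servo_tool:
  series:
    - [[0,0.002,0],0,0.165]
    - [[0,0.004,0],0,0.165]
    - [[0,0.006,0],0,0.165]
    - [[0,0.008,0],0,0.165]
    - [[0.002,0.008,0],0,0.165]
    - [[0.005,0.008,0],0,0.165]
    - [[0.007,0.008,0],0,0.165]
    - [[0.008,0.008,0],0,0.165]

```text
time: 10.1
tcp_pos: [0.5876, -0.017, 0.0175]
orientation: [-3.142, 0.0, 0.088]
force: [-1.5, 0.4, 1.2]
grip_width: 0.014
gripper_force: 0.7
```

```bash
python3 - <<'E'
from h import *
s=telemetry.get_state(); print(s['time'],s['tcp_pos'],s['force'],s['torque'],s['grip_width'],s['gripper_force'],j(s['tcp_pos']))
E
```

```text
10.1 [ 0.58755074 -0.01699247  0.01751973] [-1.49635539  0.37961459  1.24279976] [-0.02817055  0.19765145  0.01738684] 0.014016396612316047 0.6603834725183333 [ -28.6213502  -180.47539393]
```

>>> servo_tool:
  series:
    - [[-0.0009,0.01,0],0,0.165]
    - [[-0.0025,0.028,0],0,0.165]
    - [[-0.0041,0.046,0],0,0.165]
    - [[-0.0057,0.064,0],0,0.165]
    - [[-0.0073,0.082,0],0,0.165]
    - [[-0.0089,0.1,0],0,0.165]
    - [[-0.0107,0.12,0],0,0.165]
    - [[-0.0125,0.14,0],0,0.165]

```text
time: 10.9
tcp_pos: [0.5844, 0.0184, 0.0175]
orientation: [3.142, 0.0, 0.088]
force: [-0.9, -2.1, 0.9]
grip_width: 0.0139
gripper_force: 0.8
```

```bash
python3 - <<'E'
from h import *
s=telemetry.get_state(); print(s['time'],s['tcp_pos'],s['force'],s['torque'],s['grip_width'],s['gripper_force'],j(s['tcp_pos']))
b=grab('scene','scene7')
f=lambda x,y0,y1,x0,x1:cv2.resize(x[y0:y1,x0:x1,::-1],None,fx=5,fy=5,interpolation=cv2.INTER_CUBIC)
cv2.imwrite('pics/c7.png',f(b,170,240,200,355))
E
```

```text
10.9 [0.58437656 0.01841426 0.01752107] [-0.85220643 -2.14882214  0.89163814] [-0.17465134  0.20923867  0.00941856] 0.013949881546335452 0.798482873942703 [ -28.67147941 -144.92670374]
```

View pics/c7.png

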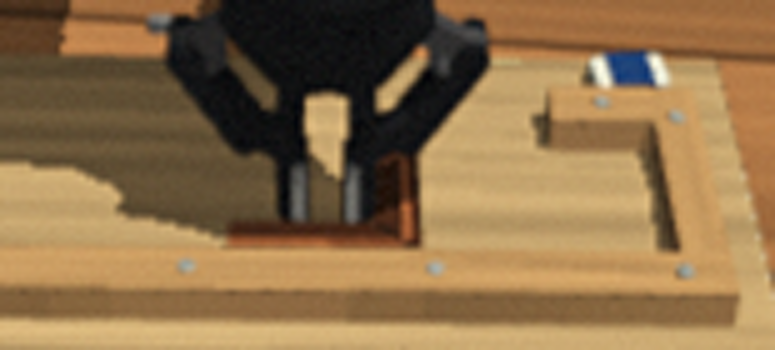

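The L is flat on the rail with its corner at crop (420,245) and the finger close to the cross leg. About 105 mm remain, and the cross leg fits between rail and keeper.

>>> servo_tool:
  series:
    - [[-0.0013,0.015,0],0,0.165]
    - [[-0.0035,0.04,0],0,0.165]
    - [[-0.0058,0.065,0],0,0.165]
    - [[-0.008,0.09,0],0,0.165]
    - [[-0.0102,0.115,0],0,0.165]
    - [[-0.0125,0.14,0],0,0.165]
    - [[-0.0147,0.165,0],0,0.165]
    - [[-0.017,0.19,0],0,0.165]

```text
time: 11.75
tcp_pos: [0.5801, 0.066, 0.0175]
orientation: [3.142, 0.0, 0.088]
force: [-2.2, -2.1, 0.6]
grip_width: 0.0142
gripper_force: 1.3
```

```bash
python3 - <<'E'
from h import *
s=telemetry.get_state(); print(s['time'],s['tcp_pos'],s['force'],s['torque'],s['grip_width'],s['gripper_force'],j(s['tcp_pos']))
E
```

```text
11.75 [0.58008564 0.06602376 0.01751814] [-2.2071238  -2.09782189  0.62000863] [-0.31151062  0.39353028  0.01699929] 0.014214520403252683 1.2834209435777666 [-28.76156322 -97.12430771]
```

>>> servo_tool:
  series:
    - [[-0.0013,0.014,0],0,0.165]
    - [[-0.0034,0.036,0],0,0.165]
    - [[-0.0056,0.06,0],0,0.165]
    - [[-0.0078,0.084,0],0,0.165]
    - [[-0.01,0.108,0],0,0.165]
    - [[-0.0121,0.132,0],0,0.165]
    - [[-0.014,0.152,0],0,0.165]
    - [[-0.0154,0.168,0],0,0.165]

```text
time: 12.55
tcp_pos: [0.5763, 0.108, 0.0175]
orientation: [-3.142, 0.0, 0.089]
force: [-2.6, -1.8, 0.5]
grip_width: 0.0142
gripper_force: 1.3
```

```bash
python3 - <<'E'
from h import *
s=telemetry.get_state(); print(s['time'],s['tcp_pos'],s['force'],s['torque'],s['grip_width'],s['gripper_force'],j(s['tcp_pos']))
b=grab('scene','scene8')
f=lambda x,y0,y1,x0,x1:cv2.resize(x[y0:y1,x0:x1,::-1],None,fx=6,fy=6,interpolation=cv2.INTER_CUBIC)
cv2.imwrite('pics/c8.png',f(b,170,240,235,360))
E
```

```text
12.55 [0.57628263 0.10801718 0.01750702] [-2.64346212 -1.84215545  0.45720895] [-0.29201825  0.34885848  0.02135187] 0.0141552048443839 1.3329716607131559 [-28.85920497 -54.95915006]
```

View pics/c8.png

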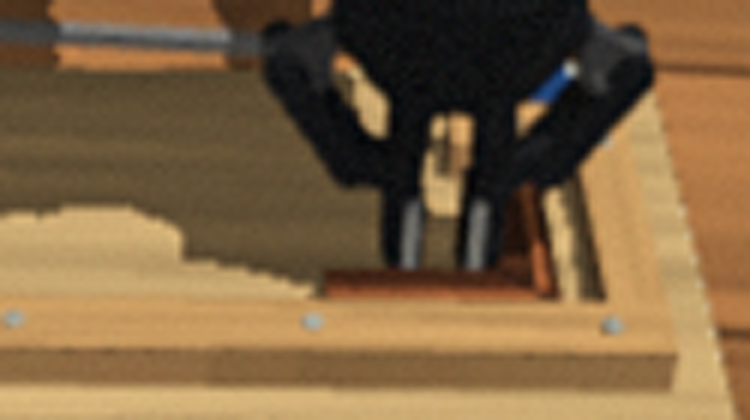

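The L is inside the pocket, flat on the rail, with its corner at crop (553,298) and the stop at about 605, so roughly 15 mm remain. I creep from here.

>>> servo_tool:
  series:
    - [[-0.0006,0.006,0],0,0.165]
    - [[-0.0012,0.013,0],0,0.165]
    - [[-0.0019,0.02,0],0,0.165]
    - [[-0.0025,0.027,0],0,0.165]
    - [[-0.0031,0.034,0],0,0.165]
    - [[-0.0037,0.04,0],0,0.165]
    - [[-0.0042,0.046,0],0,0.165]
    - [[-0.0042,0.046,0],0,0.165]

```text
time: 13.4
tcp_pos: [0.5752, 0.1193, 0.0175]
orientation: [-3.141, 0.0, 0.088]
force: [-1.5, -0.9, -0.5]
grip_width: 0.014
gripper_force: 1.3
```

>>> servo_tool:
  series:
    - [[-0.0003,0.003,0],0,0.165]
    - [[-0.0006,0.006,0],0,0.165]
    - [[-0.0008,0.009,0],0,0.165]
    - [[-0.0011,0.012,0],0,0.165]
    - [[-0.0011,0.012,0],0,0.165]
    - [[-0.0011,0.012,0],0,0.165]
    - [[-0.0011,0.012,0],0,0.165]
    - [[-0.0011,0.012,0],0,0.165]

```text
time: 14.2
tcp_pos: [0.575, 0.1221, 0.0175]
orientation: [-3.141, 0.0, 0.088]
force: [-3.0, -0.6, -0.2]
grip_width: 0.0142
gripper_force: 1.4
```

```bash
python3 - <<'E'
from h import *
s=telemetry.get_state(); print(s['time'],s['tcp_pos'],s['force'],s['torque'],s['grip_width'],s['gripper_force'],j(s['tcp_pos']))
E
```

```text
14.2 [0.5750032  0.1220727  0.01751216] [-2.95082364 -0.5877812  -0.18120699] [-0.06792193  0.42212815  0.0648369 ] 0.014157278427863407 1.377240403162432 [-28.8983974 -40.8455772]
```

Not at the stop yet, so I creep on in small steps.

>>> servo_tool:
  series:
    - [[-0.0003,0.003,0],0,0.165]
    - [[-0.0006,0.006,0],0,0.165]
    - [[-0.0008,0.009,0],0,0.165]
    - [[-0.0011,0.012,0],0,0.165]
    - [[-0.0011,0.012,0],0,0.165]
    - [[-0.0011,0.012,0],0,0.165]
    - [[-0.0011,0.012,0],0,0.165]
    - [[-0.0011,0.012,0],0,0.165]

```text
time: 15.0
tcp_pos: [0.575, 0.123, 0.0175]
orientation: [3.139, 0.0, 0.088]
force: [-3.0, -10.6, 1.0]
grip_width: 0.0143
gripper_force: 6.1
```

```bash
python3 - <<'E'
from h import *
s=telemetry.get_state(); print(s['time'],s['tcp_pos'],s['force'],s['torque'],s['grip_width'],s['gripper_force'],j(s['tcp_pos']))
b=grab('scene','scene9')
f=lambda x,y0,y1,x0,x1:cv2.resize(x[y0:y1,x0:x1,::-1],None,fx=6,fy=6,interpolation=cv2.INTER_CUBIC)
c=f(b,170,240,235,360)
cv2.imwrite('pics/c9.png',c)
# finger gap and L extents: mask of L in scene rows 215-220
m=Lmask(b); 
for r in range(214,222): 
    x=np.where(m[r,230:360])[0]+230; print(r,(x.min(),x.max(),len(x)) if len(x) else None)
E
```

```text
15.0 [0.5749592  0.12299699 0.01752667] [ -3.00891222 -10.61797637   1.03788971] [-1.72903373  0.3988201   0.04744789] 0.014261443599284818 6.078673918018467 [-28.8609909 -39.920991 ]
214 (np.int64(297), np.int64(334), 16)
215 (np.int64(296), np.int64(334), 37)
216 (np.int64(296), np.int64(334), 37)
217 (np.int64(296), np.int64(334), 38)
218 (np.int64(296), np.int64(335), 37)
219 (np.int64(296), np.int64(335), 5)
220 None
221 None
```

Fy rose to -10.6 N while the tool stopped, so the L is home against the stop, with Fx still pressing it to the rail. I relieve the preloads, then draw off diagonally into the open space.

>>> servo_tool:
  series:
    - [[0,-0.002,0],0,0.165]
    - [[0,-0.004,0],0,0.165]
    - [[-0.0015,-0.0055,0],0,0.165]
    - [[-0.004,-0.007,0],0,0.165]
    - [[-0.01,-0.012,0],0,0.165]
    - [[-0.02,-0.02,0],0,0.165]
    - [[-0.035,-0.03,0],0,0.165]
    - [[-0.05,-0.035,0],0,0.165]

```text
time: 15.85
tcp_pos: [0.5619, 0.1162, 0.0175]
orientation: [-3.141, 0.0, 0.088]
force: [0.3, 0.1, -0.1]
grip_width: 0.0141
gripper_force: 0.0
```

>>> servo_tool:
  series:
    - [[0,0,0.02],0,0.165]
    - [[0,0,0.06],0,0.165]
    - [[0,0,0.14],0,0.165]
    - [[0,0,0.26],0,0.165]
    - [[0,0,0.4],0,0.165]
    - [[0,0,0.56],0,0.165]
    - [[-0.04,-0.1,0.68],0,0.165]
    - [[-0.1,-0.22,0.74],0,0.165]

```text
time: 16.65
tcp_pos: [0.5393, 0.0616, 0.2078]
orientation: [3.141, -0.007, 0.09]
force: [0.5, -0.9, 0.6]
grip_width: 0.0139
gripper_force: 0.0
```

>>> servo_tool:
  series:
    - [[-0.06,-0.12,0],0,0.165]
    - [[-0.14,-0.28,0],0,0.165]
    - [[-0.22,-0.44,0],0,0.165]
    - [[-0.3,-0.6,0],0,0.165]
    - [[-0.38,-0.76,0],0,0.165]
    - [[-0.44,-0.88,0],0,0.165]
    - [[-0.48,-0.95,0],0,0.165]
    - [[-0.49,-0.96,0],0,0.165]

```text
time: 17.45
tcp_pos: [0.4141, -0.1807, 0.2038]
orientation: [3.14, -0.001, 0.085]
force: [0.6, -0.3, 0.2]
grip_width: 0.0141
gripper_force: 0.0
```

```bash
python3 - <<'E'
from h import *
s=telemetry.get_state(); print(s['time'],s['tcp_pos'],s['force'])
a=grab('top','top10');b=grab('scene','scene10')
f=lambda x,y0,y1,x0,x1:cv2.resize(x[y0:y1,x0:x1,::-1],(780,290),interpolation=cv2.INTER_CUBIC)
cv2.imwrite('pics/c10.png',np.vstack([f(b,176,234,230,386),f(a,168,248,170,385)]))
m=Lmask(b)
for r in range(214,221): 
    x=np.where(m[r,230:360])[0]+230; print(r,(x.min(),x.max(),len(x)) if len(x) else None)
E
```

```text
17.45 [ 0.41413038 -0.18068674  0.20376248] [ 0.5744293  -0.34101852  0.15385437]
214 (np.int64(323), np.int64(334), 11)
215 (np.int64(296), np.int64(334), 37)
216 (np.int64(296), np.int64(335), 38)
217 (np.int64(296), np.int64(335), 39)
218 (np.int64(296), np.int64(335), 40)
219 (np.int64(296), np.int64(335), 5)
220 None
```

View pics/c10.png

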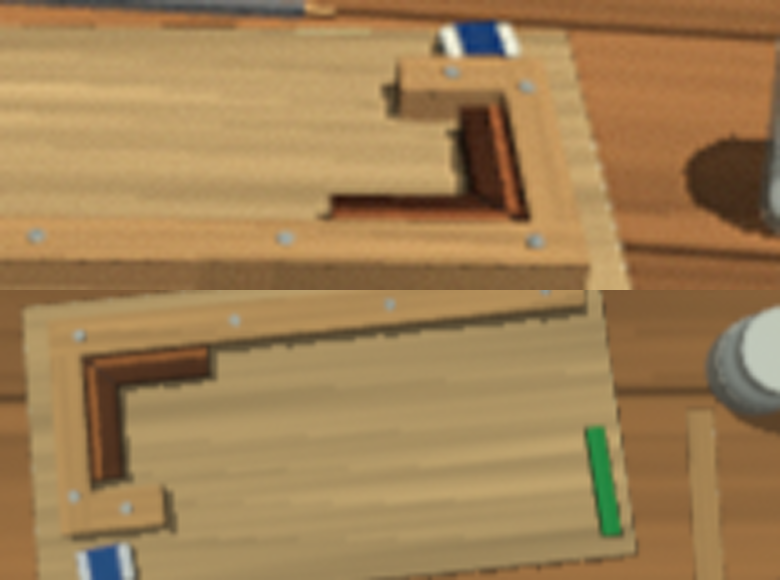

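The L sits snug in the corner, flush with both rail and stop: corner at (525,217) in the scene crop and (85,355) in the top crop. The eraser and chalk haven't moved and the hand is clear, so I'm handing in.

```bash
python3 -c "
from rig import ticket; print(ticket.hand_in())"
```

```text
the job is handed in; nothing more can be done
None
```

The frame corner is home in the pocket against both the rail and the end stop, nothing else visibly moved, and the job was handed in with the hand clear at about 17.5 s of the 42 s allowed.

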